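# Seat four air distributors in their inspection nests

### The job

Lay out the four brass air distributors (corner, tee, cross and straight) for inspection: set each one, blue cap up, in the black nest whose pale channel has that very outline, so that it drops fully home between the flanks and lies level. A corner or a straight would also go into a bigger nest, but each must lie in its own. Leave the caliper and the red thread-lock bottle where they are.

Things in the scene. Friction and masses are not known exactly. Their poses are not given: they have to be found in the camera images.
- corner: Loose brass air fitting, L from above. Hex outlets 26 mm across flats lie flat (tops 26 mm up), end faces 34 mm from the hub centre, along +x and +y. A port points up from the hub under a round ribbed blue cap, 28 mm wide, 30 to 54 mm above the underside, fixed: grip there, any way round. Origin: centre of the hub's underside, z up through the cap. 0.14 to 0.28 kg.
- tee: Loose brass air fitting, T from above. Hex outlets 26 mm across flats lie flat (tops 26 mm up), end faces 34 mm from the hub centre, along +x, -x and +y (the stem). A port points up from the hub under a round ribbed blue cap, 28 mm wide, 30 to 54 mm above the underside, fixed: grip there, any way round. Origin: centre of the hub's underside, z up through the cap. 0.14 to 0.28 kg.
- cross: Loose brass air fitting, plus sign from above. Hex outlets 26 mm across flats lie flat (tops 26 mm up), end faces 34 mm from the hub centre, along +x, -x, +y, -y. A port points up from the hub under a round ribbed blue cap, 28 mm wide, 30 to 54 mm above the underside, fixed: grip there, any way round. Origin: centre of the hub's underside, z up through the cap. 0.14 to 0.28 kg.
- straight: Loose brass air fitting, straight bar from above. Hex outlets 26 mm across flats lie flat (tops 26 mm up), end faces 34 mm from the hub centre, along +x and -x. A port points up from the hub under a round ribbed blue cap, 28 mm wide, 30 to 54 mm above the underside, fixed: grip there, any way round. Origin: centre of the hub's underside, z up through the cap. 0.14 to 0.28 kg.
- nest_corner: Fixed nest for the corner (L): pale plate 86 x 86 x 6 mm; black blocks, tops 19 mm up, leave a pale channel: an L open to +x and +y. Floor 19 mm wide, 60 deg flanks, mouth 34 mm wide; a fitting let down within 6 mm slides central. Origin: plate's centre on the bench, z up. Seated: fitting origin 6 mm above it, its axes along the nest's.
- nest_tee: Fixed nest for the tee (T): pale plate 86 x 86 x 6 mm; black blocks, tops 19 mm up, leave a pale channel: a T, bar along x, stem to +y, ends open. Floor 19 mm wide, 60 deg flanks, mouth 34 mm wide; a fitting let down within 6 mm slides central. Origin: plate's centre on the bench, z up. Seated: fitting origin 6 mm above it, its axes along the nest's.
- nest_cross: Fixed nest for the cross (+): pale plate 86 x 86 x 6 mm; black blocks, tops 19 mm up, leave a pale channel: a plus sign along x and y, ends open. Floor 19 mm wide, 60 deg flanks, mouth 34 mm wide; a fitting let down within 6 mm slides central. Origin: plate's centre on the bench, z up. Seated: fitting origin 6 mm above it, its axes along the nest's (any quarter turn fits).
- nest_straight: Fixed nest for the straight (I): pale plate 105 x 66 x 6 mm; black blocks, tops 19 mm up, leave a pale channel: a trough along x, 71.6 mm long, ends closed, sloping. Floor 19 mm wide, 60 deg flanks, mouth 34 mm wide; a fitting let down within 6 mm slides central. Origin: plate's centre on the bench, z up. Seated: fitting origin 6 mm above it, its axes along the nest's (either way round).
- thread_lock: Small red thread-lock bottle with black tip standing upright, 29 mm in diameter and 71 mm high; a bystander. Origin at the centre of its foot, z up.
- caliper: Digital caliper lying flat behind the nests, 205 mm long, 70 mm wide, 11 mm high; a bystander. Origin on the bench under its middle, y along its beam.

How it is judged:
By the outcome, as a careful person would: the job done as asked, in the order asked, and still so for the second after the job is handed in, with the robot touching nothing.
It also fails if it takes over 90 s, if anything falls off the work surface, if the arm or the gripper's body presses on something with over 40 N, if the wrist force passes 120 N, or if a joint passes its speed limit or range.

### The arm

A 6-joint arm with a two-finger parallel gripper is mounted at the origin on a cart in front of the work surface, level with it; the furniture and walls round the work are solid. World frame = base frame: x ahead of the robot, y to its left, z up, the work surface at z = 0. Lengths are in mm, angles in rad, forces in N, time in s.
With the tool pointing down it reaches from about 350 to 850 mm from the base axis. Payload 8.1 kg.
Tool frame: the origin (TCP) lies at the very end of the fingers, on their centre line; the grasp point (between the pads) lies 19 mm behind it (manip.grip_point_offset is the distance from the TCP to the grasp point, in mm); z points along the fingers, y is the direction in which the jaws open and shut (so a half turn about z gives the same grasp; the last joint's range is limited). The gripper opens to 93 mm and grips with 3 to 60 N. Pads are 15 mm wide; open, the fingers measure 128 mm over their backs; the gripper's body (75 mm by 188 mm) begins 65 mm behind the grasp point.
Start: joints at [1.1, 0.13, 1.488, -0, 1.523, -0.085], TCP at [225.759, 555.912, 218.635] pointing down, gripper open.
Joint ranges: [-2.96, 2.96], [-0.89, 2.26], [0.02, 2.5], [-1.34, 4.48], [0, 2.73], [-2.66, 2.66]. Speed limits (rad/s): [2.39, 2.39, 2.79, 3.14, 3.14, 3.14].

### API

Orientations are given as [roll, pitch, yaw] about the fixed x, y, z axes, in that order (R = Rz(yaw) Ry(pitch) Rx(roll)).
In Python, from station import telemetry, viewer, sign_off, manip gives the robot as it stands.
- The arm moves only by the tool arm_command, never from a script. Its argument "moves" is a list of rows, each an object of numbers: "claw": the opening, from 0 (shut) to 1 (fully open); "dx", "dy", "dz": the shift along the tool's x, y, z in cm; "roll": the turn about the tool's z in degrees. A call has 1 to 12 rows; each row shifts and turns the commanded pose from where the row before left it, along the tool's axes as they then stand; what a row does not reach is not made up. A row lasts 1/12 s, in which the tool goes at most 41.7 mm and 7.16 degrees, less where a joint would pass 70% of its speed; a pose out of reach is approached as far as the arm can. A call is refused whole if a number of a shift passes 4.17 or a number of a turn 7.16, either way. A call with a gripper value outside its range is refused whole. The fingers move at their own pace and stop on an object; the grip force is fixed at half the most. Time passes only in rows, so rows that do not move let the fingers close. It gives the time, the measured TCP pose, the force and the opening at its end, in the units of the state.
- telemetry.get_obs(): the state, without advancing time (a new reading comes with each control period).
- viewer.capture(name): name is "side" or "top"; returns a dict with "pixels" (400x640x3 uint8, red, green, blue), "range_z" (400x640 float32, mm along the optical axis (not along the pixel's ray), 0 where there is no reading), "fov_y" (degrees; the focal length in pixels is half the picture's height over the tangent of half this angle, whatever the lens; pixels are square), "cx", "cy" (the principal point, pixels), "dist" ([k1, k2, p1, p2, k3] as OpenCV has them; the pictures are not rectified), "cam_to_world" (4x4, takes a point from camera to world coordinates). Camera axes: x right, y up, looking along -z (the intrinsics and any distortion apply to the point x, -y, -z); pixel columns grow to the right and rows downward; lengths in mm; the calibration is good to about 2 mm. A picture is of the moment at which its call begins.
- sign_off(): hands the job in, once; it reports no verdict.
The state is a dict: "time": time; "joint_pos": joint angles; "joint_vel": joint speeds; "tau": joint torques, N m; "ee_pos": TCP position; "ee_rot": TCP orientation; "force": force on the tool from outside, world axes, zero at the start; "moment": the same for the moment, N m; "finger_gap": finger opening in mm.
Only numpy, scipy, OpenCV 4.12 (cv2) and the standard library are available. Lean on these libraries where they do the work, as an engineer would, in place of code of your own. Each camera call takes 0.05 s, during which the arm holds its last target. There are 200 camera calls.

## Working session

There is one attempt and no reset: what is moved stays moved. The work goes in short steps, Python scripts to look and compute and a tool call to move; the robot and the scene stay as the last step left them, time stands still between calls to the robot, and variables do not carry over. Pictures are saved under pics/ and viewed, about 12 in all and at most 16, crops included, and the job is handed in when it is done.

Besides the shell and the picture viewer there is one more tool, called as name(argument=value, ...), one argument or row to a line, values as JSON. arm_command: Moves the arm, as the interface text tells. Its arguments: {"type":"object","properties":{"moves":{"type":"array","items":{"type":"object","properties":{"claw":{"type":"number"},"dx":{"type":"number"},"dy":{"type":"number"},"dz":{"type":"number"},"roll":{"type":"number"}}}}},"required":["moves"]}

```bash
mkdir -p pics; cat > h.py <<'E'
import numpy as np, cv2
from station import telemetry, viewer
def cap(n, f=None):
    c=viewer.capture(n)
    if f:
        cv2.imwrite(f'pics/{f}.png', c['pixels'][:,:,::-1]); np.savez(f'pics/{f}.npz', **{k:np.asarray(v) for k,v in c.items()})
    return c
def load(f): return dict(np.load(f'pics/{f}.npz'))
def K(c):
    f=200/np.tan(np.radians(float(c['fov_y']))/2)
    return np.array([[f,0,float(c['cx'])],[0,f,float(c['cy'])],[0,0,1]])
def ray(c,uv):
    p=cv2.undistortPoints(np.array(uv,float).reshape(-1,1,2),K(c),np.array(c['dist'],float)).reshape(-1,2)
    return np.c_[p[:,0],-p[:,1],-np.ones(len(p))]
def at_z(c,uv,z):
    T=np.array(c['cam_to_world']); d=ray(c,uv)@T[:3,:3].T
    return T[:3,3]+d*((z-T[2,3])/d[:,2])[:,None]
def cloud(c):
    v,u=np.mgrid[0:400,0:640]; r=ray(c,np.c_[u.ravel(),v.ravel()])*np.array(c['range_z']).reshape(-1,1)
    T=np.array(c['cam_to_world']); return (r@T[:3,:3].T+T[:3,3]).reshape(400,640,3)
E
python3 - <<'E'
from h import *
for n in('top','side'):
    c=cap(n,n+'0'); print(n,c['fov_y'],c['cx'],c['cy'],c['dist'],np.round(c['cam_to_world'],3).tolist())
print(telemetry.get_obs())
E
```

```text
top 57.231872880637376 322.77952810929753 203.82498796508156 [-0.00110698  0.          0.          0.          0.        ] [[0.021, 0.995, -0.095, 455.29], [-1.0, 0.022, 0.017, 255.84], [0.019, 0.095, 0.995, 964.183], [0.0, 0.0, 0.0, 1.0]]
side 42.90956705766602 323.0779006701646 207.72337264534576 [-0.08993329  0.          0.          0.          0.        ] [[-0.998, 0.047, -0.03, 519.818], [-0.051, -0.548, 0.835, 1152.198], [0.023, 0.835, 0.549, 649.798], [0.0, 0.0, 0.0, 1.0]]
{'time': 0.1, 'joint_pos': array([ 1.09959766e+00,  1.31075963e-01,  1.48916923e+00, -3.73898388e-05,
        1.52300887e+00, -8.53874034e-02]), 'joint_vel': array([-1.51114540e-04, -1.31738311e-03, -4.25364927e-03,  8.13043755e-04,
       -5.31003428e-05, -1.34234065e-03]), 'tau': array([ 9.64033788e-04, -5.61339998e+01, -4.93097162e+01,  7.69934664e-02,
        2.91354168e-02, -2.77936795e-05]), 'ee_pos': array([225.53618947, 555.4392635 , 217.69876402]), 'ee_rot': array([-3.13993411e+00, -1.04483089e-04,  2.75578312e+00]), 'force': array([ 0.11252721, -0.72429335,  0.21468658]), 'moment': array([-0.02092759, -0.03307427,  0.00317774]), 'finger_gap': 92.59671444405056}
```

View pics/top0.png

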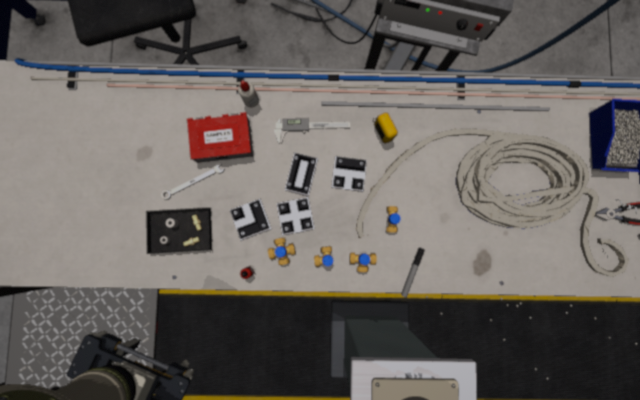

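View pics/side0.png

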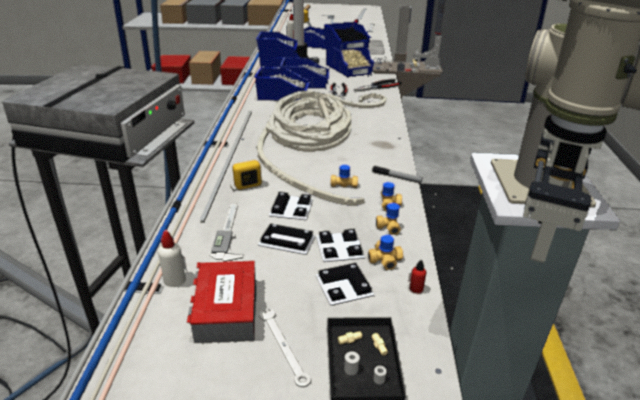

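The top view shows four fittings at about (282,250), (327,258), (363,260) and (394,219). The nests are at (249,219) L, (295,216) plus, (301,173) trough and (349,174) T. I'll enlarge that area.

```bash
python3 - <<'E'
from h import *
c=load('top0'); im=c['pixels'][:,:,::-1]
# undistorted world-ortho at z=20: warp
T=c['cam_to_world']
def ortho(z,x0,x1,y0,y1,s):
    xs=np.arange(x1,x0,-s); ys=np.arange(y1,y0,-s)
    X,Y=np.meshgrid(xs,ys,indexing='ij'); P=np.c_[X.ravel(),Y.ravel(),np.full(X.size,z)]
    q=(P-T[:3,3])@T[:3,:3]; q=q*[1,-1,-1]
    uv,_=cv2.projectPoints(q.reshape(-1,1,3),np.zeros(3),np.zeros(3),K(c),c['dist'])
    uv=uv.reshape(*X.shape,2).astype(np.float32)
    return cv2.remap(im,uv[...,0],uv[...,1],cv2.INTER_CUBIC)
x0,x1,y0,y1=240,600,40,520
o=ortho(19,x0,x1,y0,y1,0.6); print(o.shape)
for x in range(260,600,20): cv2.putText(o,str(x),(0,int((x1-x)/.6)),0,.35,(0,0,255)); 
for y in range(60,520,40): cv2.putText(o,str(y),(int((y1-y)/.6)-10,10),0,.35,(0,0,255)); 
cv2.imwrite('pics/ortho.png',o)
h=cv2.cvtColor(im,cv2.COLOR_BGR2HSV); P=cloud(c)
box=np.zeros(im.shape[:2],bool); box[180:285,225:420]=1
m=((h[...,0]>100)&(h[...,0]<125)&(h[...,1]>120)&box).astype(np.uint8)
n,l,s,ce=cv2.connectedComponentsWithStats(m)
for i in range(1,n):
    if s[i,4]>30: print(s[i],ce[i].round(1),at_z(c,[ce[i]],54).round(1),np.median(P[l==i],0).round(1))
E
```

```text
(600, 800, 3)
[389 214  11  10  93] [394.  218.5] [[509.6  61.8  54. ]] [510.6  61.8  53.6]
[275 247  11  10  89] [280.3 251.5] [[422.1 342.3  54. ]] [421.2 342.9  53. ]
[323 255  10  11  90] [327.4 260.3] [[403. 226.  54.]] [403.7 226.8  53.7]
[359 254  11  11  93] [363.9 258.9] [[408.1 136.2  54. ]] [408.  135.9  53.4]
```

View pics/ortho.png

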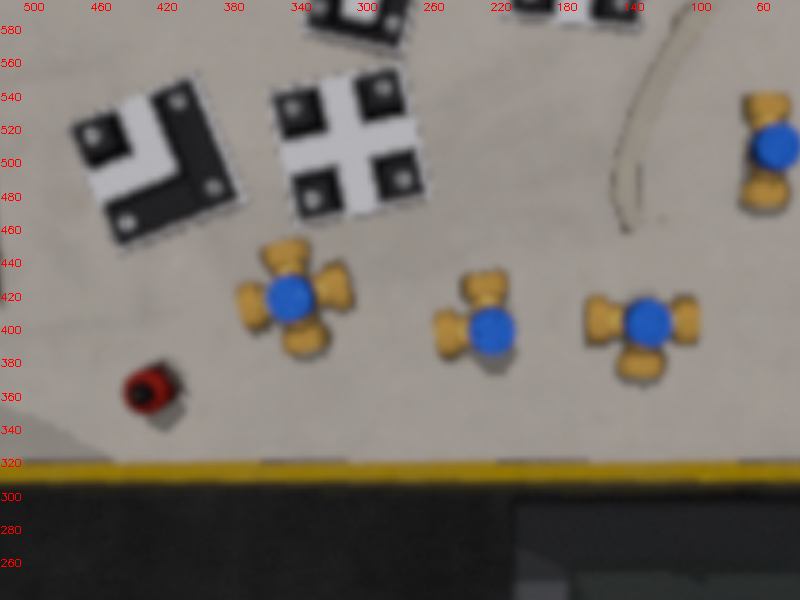

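The orthophoto identifies them: cross at about (421,342), corner (403,226), tee (408,136), straight (510,62). Next I'll fit the yaws and the nest poses.

```bash
cat > fit.py <<'E'
from h import *
from scipy.optimize import minimize
def sampler(c,img):
    T=np.array(c['cam_to_world']); D=np.array(c['dist'],float)
    def f(P):
        q=((P-T[:3,3])@T[:3,:3])*[1,-1,-1]
        uv=cv2.projectPoints(q.reshape(-1,1,3),np.zeros(3),np.zeros(3),K(c),D)[0].reshape(-1,1,2).astype(np.float32)
        return cv2.remap(img,uv[...,0],uv[...,1],cv2.INTER_LINEAR).ravel()
    return f
ARMS={'corner':[0,90],'tee':[0,180,90],'cross':[0,90,180,270],'straight':[0,180]}
def pts(arms,half,r0,r1,z):   # grid within the union of arms
    g=np.arange(-60,60.1,1.5); X,Y=np.meshgrid(g,g); X=X.ravel();Y=Y.ravel(); m=np.zeros(X.shape,bool)
    for a in np.radians(arms):
        u=X*np.cos(a)+Y*np.sin(a); v=-X*np.sin(a)+Y*np.cos(a); m|=(u>r0)&(u<r1)&(abs(v)<half)
    return np.c_[X[m],Y[m],np.full(m.sum(),z)], np.c_[X,Y,np.full(len(X),z)], m
def best(f,inside,outside,x,y,yaws,free=True):
    def sc(p):
        co,si=np.cos(p[2]),np.sin(p[2]); R=np.array([[co,si,0],[-si,co,0],[0,0,1]])
        t=[p[0],p[1],0]; return -(f(inside@R+t).mean()-f(outside@R+t).mean())
    r=[]
    for w in yaws:
        if free:
            o=minimize(sc,[x,y,w],method='Nelder-Mead',options=dict(initial_simplex=[[x,y,w],[x+6,y,w],[x,y+6,w],[x,y,w+.15]])); r.append((o.fun,*o.x))
        else: r.append((sc([x,y,w]),x,y,w))
    r=min(r); return -r[0],r[1],r[2],np.degrees((r[3]+np.pi)%(2*np.pi)-np.pi)
def part(c,n,x,y,z0=0,free=True):
    im=np.array(c['pixels'])[:,:,::-1].copy(); h=cv2.cvtColor(im,cv2.COLOR_BGR2HSV)
    b=((h[...,0]>10)&(h[...,0]<28)&(h[...,1]>110)).astype(np.float32); f=sampler(c,b)
    i,G,m=pts(ARMS[n],12,14,34,z0+15); r=np.hypot(G[:,0],G[:,1]); o=G[(~m)&(r<46)&(r>14)]
    return best(f,i,o,x,y,np.radians(np.arange(0,360,15)),free)
def nest(c,n,x,y,yaws=np.arange(0,360,15)):
    g=cv2.cvtColor(np.array(c['pixels']),cv2.COLOR_RGB2GRAY).astype(np.float32); f=sampler(c,g)
    R=34 if n=='straight' else 42
    i,G,m=pts(ARMS[n],9,-9,R,6)
    if n=='straight': o=G[(~m)&(abs(G[:,0])<51)&(abs(G[:,1])<32)]
    else: o=G[(~m)&(abs(G[:,0])<41)&(abs(G[:,1])<41)]
    o=o+[0,0,10]
    return best(f,i,o,x,y,np.radians(yaws))
E
python3 - <<'E'
from fit import *
c=load('top0')
for n,x,y in(('corner',403,226),('tee',408,136),('cross',422,342.5),('straight',510,62)):
    print(n,np.round(part(c,n,x,y,free=False),2),np.round(part(c,n,x,y),2))
g=dict(corner=at_z(c,[[249,219]],10)[0],tee=at_z(c,[[349,174]],10)[0],cross=at_z(c,[[295,216]],10)[0],straight=at_z(c,[[301,173]],10)[0])
im=cv2.resize(c['pixels'][140:290,220:420,::-1],None,fx=4,fy=4,interpolation=cv2.INTER_CUBIC)
T=c['cam_to_world']
for n,p in g.items():
    r=nest(c,n,p[0],p[1]); print('nest',n,np.round(r,2))
    a=np.radians(r[3])
    for k in ARMS[n]:
        ends=[np.array([r[1],r[2],6])+s*np.array([np.cos(a+np.radians(k)),np.sin(a+np.radians(k)),0]) for s in(0,42 if n!='straight' else 34)]
        q=((np.array(ends)-T[:3,3])@T[:3,:3])*[1,-1,-1]
        uv=cv2.projectPoints(q.reshape(-1,1,3),np.zeros(3),np.zeros(3),K(c),c['dist'])[0].reshape(-1,2)
        uv=((uv-[220,140])*4).astype(int); cv2.line(im,tuple(map(int,uv[0])),tuple(map(int,uv[1])),(0,0,255),1)
cv2.imwrite('pics/nests.png',im)
E
```

```text
corner [  0.75 403.   226.    15.  ] [  0.83 402.54 225.37   7.65]
tee [  0.7 408.  136.   90. ] [  0.76 407.23 133.75  91.07]
cross [  0.75 422.   342.5  -75.  ] [   0.77  421.65  343.75 -165.38]
straight [   0.76  510.     62.   -180.  ] [ 8.1000e-01  5.1063e+02  5.9020e+01 -3.7000e-01]
nest corner [109.35 502.39 428.33  21.89]
nest tee [107.28 629.43 171.73  85.02]
nest cross [ 97.95 514.04 311.36 103.7 ]
nest straight [105.36 625.45 298.45 -11.96]
```

View pics/nests.png

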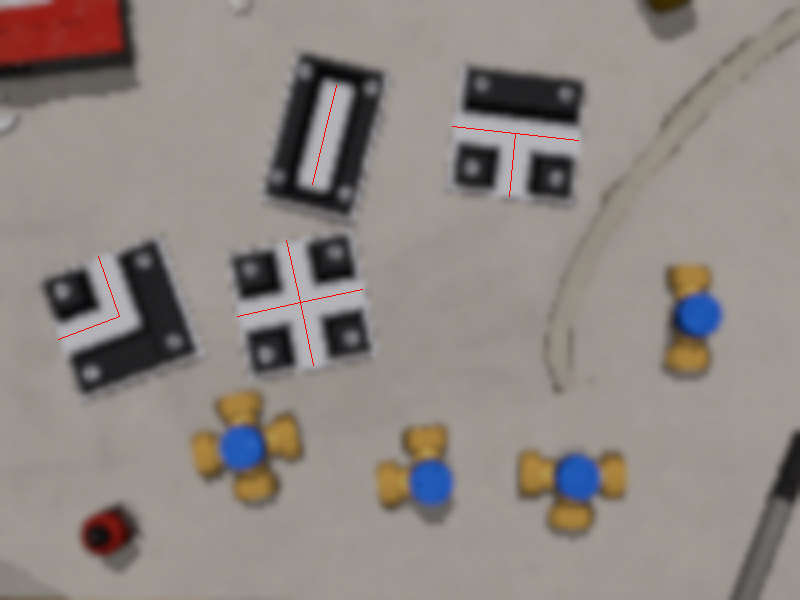

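The overlay fits the cross, tee and trough nests well. The L fit looks a few mm too far up-left, so I'll check it, and the caps, from the side camera.

```bash
python3 - <<'E'
from fit import *
s=load('side0'); t=load('top0')
for n,x,y,w in(('corner',502,428,22),('tee',629,172,85),('cross',514,311,14),('straight',625,298,-12)):
    print('nest',n,np.round(nest(s,n,x,y,[w-8,w,w+8]),2))
for n,x,y in(('corner',403,226),('tee',407.5,135),('cross',422,342.5),('straight',510,61)):
    print(n,np.round(part(s,n,x,y),2))
# plate outline from black-block hulls (top view, z=19)
g=cv2.cvtColor(t['pixels'],cv2.COLOR_RGB2GRAY)
for n,(u0,u1,v0,v1) in dict(corner=(228,272,196,242),cross=(275,316,195,236),tee=(330,368,153,193),straight=(283,318,150,197)).items():
    m=np.zeros_like(g); m[v0:v1,u0:u1]=(g[v0:v1,u0:u1]<95)
    k,l,st,_=cv2.connectedComponentsWithStats(m); m=np.isin(l,[i for i in range(1,k) if st[i,4]>15])
    v,u=np.nonzero(m); P=at_z(t,np.c_[u,v],18)[:,:2].astype(np.float32)
    print(n,cv2.minAreaRect(P))
c=cv2.resize(s['pixels'][210:310,300:410,::-1],None,fx=5,fy=5,interpolation=cv2.INTER_CUBIC); cv2.imwrite('pics/s.png',c)
E
```

```text
nest corner [176.95 502.66 429.71  20.78]
nest tee [149.65 628.98 173.95  86.05]
nest cross [133.76 513.86 314.27  13.43]
nest straight [119.69 623.82 297.44 -13.08]
corner [  0.82 401.16 221.64   6.27]
tee [   0.51  396.07  148.72 -129.04]
cross [  0.52 421.85 341.74 -74.25]
straight [  0.74 510.63  63.62 167.89]
corner ((502.6089172363281, 427.90484619140625), (77.6904296875, 77.86060333251953), 22.12320327758789)
cross ((513.4176635742188, 310.9847106933594), (76.72557067871094, 76.03387451171875), 12.541403770446777)
tee ((628.6712646484375, 172.0581817626953), (76.55970764160156, 78.62042236328125), 83.84022521972656)
straight ((624.7425537109375, 297.9625244140625), (57.688358306884766, 97.4054946899414), 77.47200012207031)
```

arm_command(
  moves=[
    {"claw":0.6,"roll":7.1},
    {"claw":0.6,"roll":7.1},
    {"claw":0.6,"roll":7.1},
    {"claw":0.6,"roll":7.1},
    {"claw":0.6,"roll":7.1},
    {"claw":0.6,"roll":7.1},
    {"claw":0.6,"roll":7.1},
    {"claw":0.6,"roll":7.1},
    {"claw":0.6,"roll":7.1},
    {"claw":0.6,"roll":4.0},
    {"claw":0.6},
  ],
)

```text
$.moves[0]: bad value
```

```bash
cat > go.py <<'E'
import sys
from h import *
# usage: go.py x y z psi_deg : remaining tool-frame shift (cm) and roll (deg), turn to be made after/before the shift
s=telemetry.get_obs(); x,y,z,w=map(float,sys.argv[1:5]); p=s['ee_pos']; a=s['ee_rot'][2]
d=np.array([x,y,z])-p; dx=d[0]*np.cos(a)+d[1]*np.sin(a); dy=d[0]*np.sin(a)-d[1]*np.cos(a)
print('t%.1f'%s['time'],'pos',p.round(1),'rot',np.degrees(s['ee_rot']).round(1),'j1,j6',s['joint_pos'][[0,5]].round(2),'gap %.1f'%s['finger_gap'],'F',s['force'].round(1))
print('dx %.2f dy %.2f dz %.2f cm  roll %.1f'%(dx/10,dy/10,-d[2]/10,(np.degrees(a)-w+180)%360-180))
E
python3 go.py 402.5 225.3 110 90
```

```text
t0.1 pos [225.5 555.4 217.7] rot [-179.9   -0.   157.9] j1,j6 [ 1.1  -0.09] gap 92.6 F [ 0.1 -0.7  0.2]
dx -28.82 dy -23.93 dz 10.77 cm  roll 67.9
```

The call was refused, so I'll fill in every field.

arm_command(
  moves=[
    {"claw":0.6,"dx":0,"dy":0,"dz":0,"roll":7.1},
    {"claw":0.6,"dx":0,"dy":0,"dz":0,"roll":7.1},
    {"claw":0.6,"dx":0,"dy":0,"dz":0,"roll":7.1},
    {"claw":0.6,"dx":0,"dy":0,"dz":0,"roll":7.1},
    {"claw":0.6,"dx":0,"dy":0,"dz":0,"roll":7.1},
    {"claw":0.6,"dx":0,"dy":0,"dz":0,"roll":7.1},
    {"claw":0.6,"dx":0,"dy":0,"dz":0,"roll":7.1},
    {"claw":0.6,"dx":0,"dy":0,"dz":0,"roll":7.1},
    {"claw":0.6,"dx":0,"dy":0,"dz":0,"roll":7.1},
    {"claw":0.6,"dx":0,"dy":0,"dz":0,"roll":4.0},
    {"claw":0.6,"dx":0,"dy":0,"dz":0,"roll":0},
  ],
)

```text
time: 1.02
ee_pos: [225.6, 555.6, 218.0]
ee_rot: [-3.141, 0.001, 1.567]
force: [-0.9, 0.2, -0.0]
finger_gap: 55.5
```

```bash
python3 go.py 402.5 225.3 110 90
```

```text
t1.0 pos [225.6 555.6 218. ] rot [-1.80e+02  1.00e-01  8.98e+01] j1,j6 [1.1 1.1] gap 55.5 F [-0.9  0.2 -0. ]
dx -32.97 dy 17.80 dz 10.80 cm  roll -0.2
```

arm_command(
  moves=[
    {"claw":0.6,"dx":-2.75,"dy":1.48,"dz":0.9,"roll":0},
    {"claw":0.6,"dx":-2.75,"dy":1.48,"dz":0.9,"roll":0},
    {"claw":0.6,"dx":-2.75,"dy":1.48,"dz":0.9,"roll":0},
    {"claw":0.6,"dx":-2.75,"dy":1.48,"dz":0.9,"roll":0},
    {"claw":0.6,"dx":-2.75,"dy":1.48,"dz":0.9,"roll":0},
    {"claw":0.6,"dx":-2.75,"dy":1.48,"dz":0.9,"roll":0},
    {"claw":0.6,"dx":-2.75,"dy":1.48,"dz":0.9,"roll":0},
    {"claw":0.6,"dx":-2.75,"dy":1.48,"dz":0.9,"roll":0},
    {"claw":0.6,"dx":-2.75,"dy":1.48,"dz":0.9,"roll":0},
    {"claw":0.6,"dx":-2.75,"dy":1.48,"dz":0.9,"roll":0},
    {"claw":0.6,"dx":-2.75,"dy":1.48,"dz":0.9,"roll":0},
    {"claw":0.6,"dx":-2.75,"dy":1.48,"dz":0.9,"roll":0},
  ],
)

```text
time: 2.02
ee_pos: [403.6, 224.4, 110.1]
ee_rot: [-3.142, 0.0, 1.574]
force: [-0.0, 0.2, -0.1]
finger_gap: 55.7
```

```bash
python3 go.py 402.5 225.3 31 90; python3 -c "
from h import *
c=cap('side','s1');cv2.imwrite('pics/s1c.png',cv2.resize(c['pixels'][130:330,260:500,::-1],None,fx=3,fy=3,interpolation=cv2.INTER_CUBIC))"
```

```text
t2.0 pos [403.6 224.4 110.1] rot [-180.     0.    90.2] j1,j6 [0.4  0.39] gap 55.7 F [-0.   0.2 -0.1]
dx 0.09 dy -0.11 dz 7.91 cm  roll 0.2
```

View pics/s1c.png

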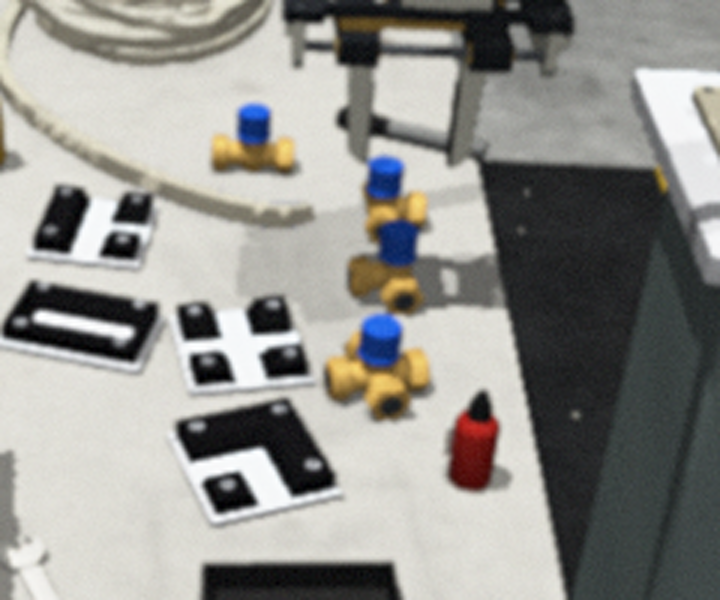

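The side crop shows the open fingers, tips near (360,150) and (465,150), above the corner's cap at (400,240). I'll go down, grip and lift.

arm_command(
  moves=[
    {"claw":0.6,"dx":0.09,"dy":-0.11,"dz":1.6,"roll":0},
    {"claw":0.6,"dx":0,"dy":0,"dz":1.6,"roll":0},
    {"claw":0.6,"dx":0,"dy":0,"dz":1.6,"roll":0},
    {"claw":0.6,"dx":0,"dy":0,"dz":1.6,"roll":0},
    {"claw":0.6,"dx":0,"dy":0,"dz":1.5,"roll":0},
    {"claw":0.6,"dx":0,"dy":0,"dz":0,"roll":0},
    {"claw":0.15,"dx":0,"dy":0,"dz":0,"roll":0},
    {"claw":0.15,"dx":0,"dy":0,"dz":0,"roll":0},
    {"claw":0.15,"dx":0,"dy":0,"dz":0,"roll":0},
    {"claw":0.15,"dx":0,"dy":0,"dz":0,"roll":0},
    {"claw":0.15,"dx":0,"dy":0,"dz":0,"roll":0},
    {"claw":0.15,"dx":0,"dy":0,"dz":0,"roll":0},
  ],
)

```text
time: 3.07
ee_pos: [402.9, 227.1, 32.6]
ee_rot: [3.14, -0.001, 1.571]
force: [-2.1, 0.0, 4.6]
finger_gap: 27.3
```

```bash
python3 go.py 502.5 428.5 115 104.5
```

```text
t3.1 pos [402.9 227.1  32.6] rot [179.9  -0.   90. ] j1,j6 [0.4 0.4] gap 27.3 F [-2.1  0.   4.6]
dx 20.14 dy 9.96 dz -8.24 cm  roll -14.5
```

arm_command(
  moves=[
    {"claw":0,"dx":0,"dy":0,"dz":-1.7,"roll":0},
    {"claw":0,"dx":0,"dy":0,"dz":-2.2,"roll":0},
    {"claw":0,"dx":0,"dy":0,"dz":-2.2,"roll":0},
    {"claw":0,"dx":0,"dy":0,"dz":-2.2,"roll":0},
    {"claw":0,"dx":2.9,"dy":1.4,"dz":0,"roll":0},
    {"claw":0,"dx":2.9,"dy":1.4,"dz":0,"roll":0},
    {"claw":0,"dx":2.9,"dy":1.4,"dz":0,"roll":0},
    {"claw":0,"dx":2.9,"dy":1.4,"dz":0,"roll":0},
    {"claw":0,"dx":2.9,"dy":1.4,"dz":0,"roll":0},
    {"claw":0,"dx":2.9,"dy":1.4,"dz":0,"roll":0},
    {"claw":0,"dx":2.7,"dy":1.5,"dz":0,"roll":-7.1},
    {"claw":0,"dx":0,"dy":0,"dz":0,"roll":-7.1},
  ],
)

```text
time: 4.07
ee_pos: [502.0, 431.5, 112.6]
ee_rot: [-3.141, -0.001, 1.826]
force: [0.1, -0.7, -1.4]
finger_gap: 27.4
```

```bash
python3 go.py 502.5 428.5 60 104.5;  python3 -c "
from fit import *
c=cap('side','s2');p=telemetry.get_obs()['ee_pos'];print(part(c,'corner',p[0],p[1],p[2]-31));cv2.imwrite('pics/s2c.png',cv2.resize(c['pixels'][130:330,260:500,::-1],None,fx=3,fy=3,interpolation=cv2.INTER_CUBIC))"
```

```text
t4.1 pos [502.  431.5 112.6] rot [-180.    -0.   104.6] j1,j6 [0.63 0.38] gap 27.4 F [ 0.1 -0.7 -1.4]
dx -0.31 dy -0.03 dz 5.26 cm  roll 0.1
(np.float64(0.8361948132514954), np.float64(503.1891524343858), np.float64(429.3453377571898), np.float64(30.096426702753913))
```

View pics/s2c.png

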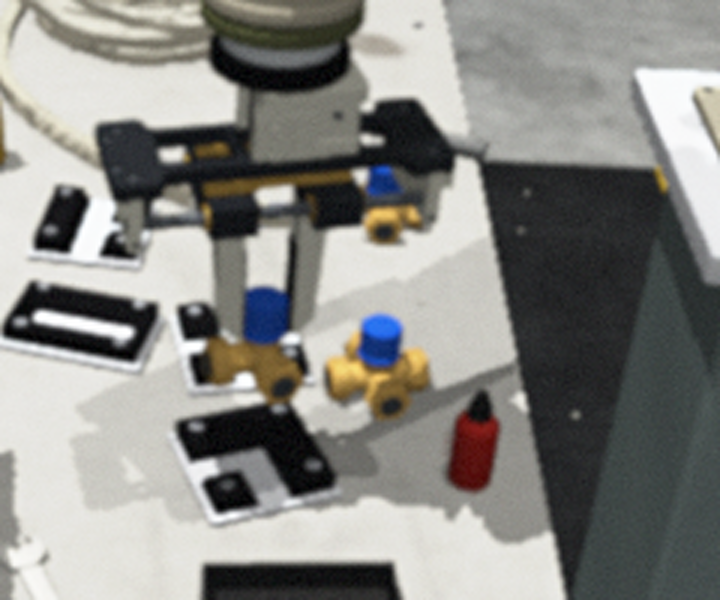

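The held corner, hub near (262,350), seems turned further than the channel below it: the side fit says 30°. I'll check with the top camera before lowering.

```bash
python3 -c "
from fit import *
c=cap('top','t2');p=telemetry.get_obs()['ee_pos'];print(part(c,'corner',p[0],p[1],p[2]-31))
s=load('s2')
for z in(-36,-31,-28): print(z,np.round(part(s,'corner',p[0],p[1],p[2]+z),1))
a=c['pixels'][170:270,200:320,::-1];cv2.imwrite('pics/t2c.png',cv2.resize(a,None,fx=5,fy=5,interpolation=cv2.INTER_CUBIC))"
```

```text
(np.float64(0.0), np.float64(500.81216127437), np.float64(428.32695502075916), np.float64(0.0))
-36 [  0.8 503.  423.4  29. ]
-31 [  0.8 503.1 429.7  29.8]
-28 [  0.8 503.4 433.6  29.9]
```

View pics/t2c.png

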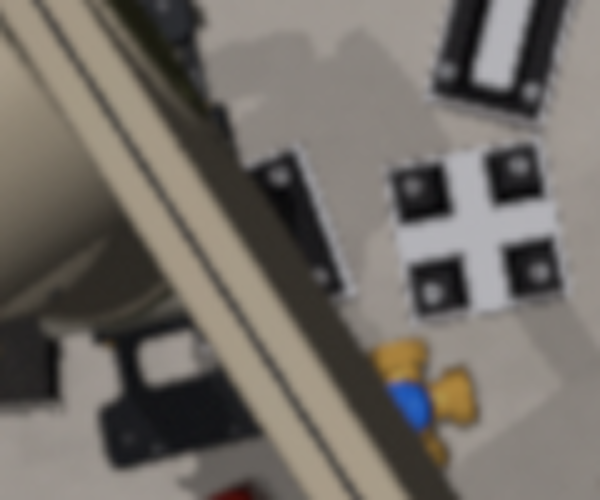

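The arm hides the part from above. Instead I'll use the dark bore of its +y arm, at crop (285,387), and the cap top in the side picture.

```bash
python3 -c "
from fit import *
s=load('s2');p=[502,431.5]
for u in ((284,387),(286,388)):
    b=at_z(s,[[260+(u[0]-1)/3,130+(u[1]-1)/3]],93)[0]; d=b[:2]-p; print(b.round(1),np.hypot(*d).round(1),(np.degrees(np.arctan2(d[1],d[0]))-90).round(1))
# same on the part as it lay: picture s1, bore at crop (402,299)
s=load('s1'); b=at_z(s,[[260+401/3,130+298/3]],13)[0]; d=b[:2]-[402.5,226.5]; print(b.round(1),np.hypot(*d).round(1),(np.degrees(np.arctan2(d[1],d[0]))-90).round(1))
c=s['pixels'][0:1]
s=load('s2')
a=cv2.resize(s['pixels'][215:305,310:380,::-1],None,fx=6,fy=6,interpolation=cv2.INTER_CUBIC)
T=s['cam_to_world']
def dr(P,col):
    q=((np.array(P,float)-T[:3,3])@T[:3,:3])*[1,-1,-1]
    uv=cv2.projectPoints(q.reshape(-1,1,3),np.zeros(3),np.zeros(3),K(s),s['dist'])[0].reshape(-1,2)
    uv=((uv-[310,215]+.5)*6).round().astype(int); cv2.polylines(a,[uv.reshape(-1,1,2)],False,col,1)
for w,col in((22,(0,255,0)),(30,(0,0,255))):
    w=np.radians(w); dr([[p[0]+34*np.cos(w),p[1]+34*np.sin(w),93],[p[0],p[1],93],[p[0]-34*np.sin(w),p[1]+34*np.cos(w),93]],col)
w=np.radians(21.8); dr([[502.5+42*np.cos(w),428.5+42*np.sin(w),6],[502.5,428.5,6],[502.5-42*np.sin(w),428.5+42*np.cos(w),6]],(255,0,255))
cv2.imwrite('pics/s2d.png',a)"
```

```text
[488.1 461.7  93. ] 33.3 24.8
[486.9 462.5  93. ] 34.5 25.9
[398.7 255.8  13. ] 29.5 7.4
```

View pics/s2d.png

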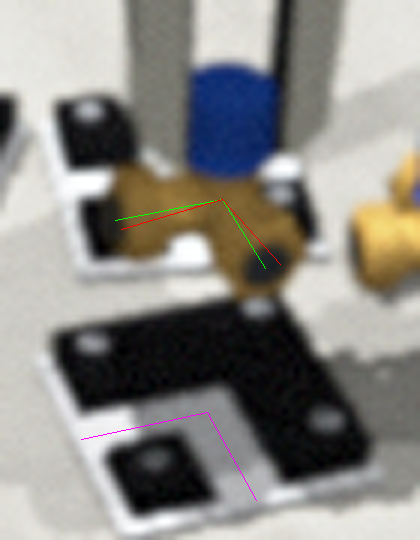

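```bash
python3 -c "
from fit import *
def capc(f,box):
    s=load(f); h=cv2.cvtColor(s['pixels'],cv2.COLOR_RGB2HSV); m=np.zeros(h.shape[:2],bool); u0,u1,v0,v1=box
    m[v0:v1,u0:u1]=((h[...,0]>100)&(h[...,0]<130)&(h[...,1]>100))[v0:v1,u0:u1]
    v,u=np.nonzero(m); return s,[[(u.min()+u.max())/2,(v.min()+v.max())/2]],(u.min(),u.max(),v.min(),v.max())
for f,box,z in(('s2',(330,365,215,250),80),('s0' if 0 else 'side0',(378,402,200,222),0)):
    s,c,b=capc(f,box); print(f,c,b)
    for zz in (z+42,z+46): print(at_z(s,c,zz).round(1))
s=load('side0');s2=load('s2')
print(telemetry.get_obs()['ee_pos'])
P=cloud(s2); print(np.median(P[225:240,346:352].reshape(-1,3),0).round(1))
"
```

```text
s2 [[np.float64(348.5), np.float64(234.5)]] (np.int64(341), np.int64(356), np.int64(226), np.int64(243))
[[500.  431.3 122. ]]
[[500.1 436.8 126. ]]
side0 [[np.float64(392.5), np.float64(210.5)]] (np.int64(386), np.int64(399), np.int64(203), np.int64(218))
[[402.2 226.3  42. ]]
[[403.  232.4  46. ]]
[500.81216127 428.32695502 113.05776986]
[500.2 440.8 133.9]
```

```bash
python3 go.py 502.5 428.5 40 102.5
```

```text
t4.2 pos [500.8 428.3 113.1] rot [-1.799e+02  1.000e-01  1.044e+02] j1,j6 [0.63 0.38] gap 27.1 F [-0.1  0.1 -1. ]
dx -0.03 dy 0.17 dz 7.31 cm  roll 1.9
```

arm_command(
  moves=[
    {"claw":0,"dx":0,"dy":0.17,"dz":1.5,"roll":2},
    {"claw":0,"dx":0,"dy":0,"dz":1.5,"roll":0},
    {"claw":0,"dx":0,"dy":0,"dz":1.5,"roll":0},
    {"claw":0,"dx":0,"dy":0,"dz":0.8,"roll":0},
    {"claw":0,"dx":0,"dy":0,"dz":0.5,"roll":0},
    {"claw":0,"dx":0,"dy":0,"dz":0.5,"roll":0},
    {"claw":0,"dx":0,"dy":0,"dz":0.5,"roll":0},
    {"claw":0,"dx":0,"dy":0,"dz":0.5,"roll":0},
    {"claw":0,"dx":0,"dy":0,"dz":0,"roll":0},
  ],
)

```text
time: 4.92
ee_pos: [502.6, 427.9, 40.8]
ee_rot: [-3.141, 0.0, 1.783]
force: [-0.3, 0.5, -2.0]
finger_gap: 27.3
```

```bash
python3 go.py 502.5 428.5 39 102.5; python3 -c "
from h import *
c=cap('side','s3');cv2.imwrite('pics/s3c.png',cv2.resize(c['pixels'][210:310,300:420,::-1],None,fx=5,fy=5,interpolation=cv2.INTER_CUBIC))"
```

```text
t4.9 pos [502.6 427.9  40.8] rot [-180.     0.   102.2] j1,j6 [0.63 0.42] gap 27.3 F [-0.3  0.5 -2. ]
dx 0.06 dy 0.00 dz 0.18 cm  roll -0.3
```

View pics/s3c.png

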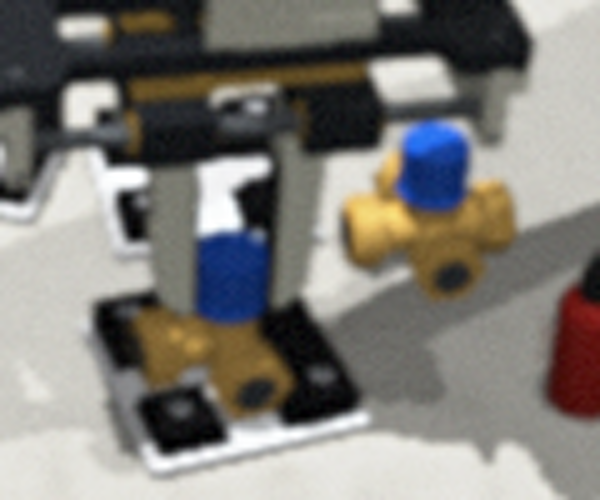

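The corner now sits over its channel, hub near (228,350), with no contact force. I'll lower the last 2 mm, release and rise.

arm_command(
  moves=[
    {"claw":0,"dx":0,"dy":0,"dz":0.2,"roll":0},
    {"claw":0,"dx":0,"dy":0,"dz":0,"roll":0},
    {"claw":0.6,"dx":0,"dy":0,"dz":0,"roll":0},
    {"claw":0.6,"dx":0,"dy":0,"dz":0,"roll":0},
    {"claw":0.6,"dx":0,"dy":0,"dz":0,"roll":0},
    {"claw":0.6,"dx":0,"dy":0,"dz":-0.8,"roll":0},
    {"claw":0.6,"dx":0,"dy":0,"dz":-2,"roll":0},
    {"claw":0.6,"dx":0,"dy":0,"dz":-2.5,"roll":0},
    {"claw":0.6,"dx":0,"dy":0,"dz":-2.5,"roll":0},
    {"claw":0.6,"dx":0,"dy":0,"dz":0,"roll":6.2},
    {"claw":0.6,"dx":0,"dy":0,"dz":0,"roll":6.2},
  ],
)

```text
time: 5.88
ee_pos: [504.7, 429.5, 121.9]
ee_rot: [3.137, -0.004, 1.563]
force: [0.5, -0.5, -0.5]
finger_gap: 56.0
```

```bash
python3 go.py 407.5 135 110 90
```

```text
t5.9 pos [504.7 429.5 121.9] rot [179.7  -0.2  89.5] j1,j6 [0.63 0.64] gap 56.0 F [ 0.5 -0.5 -0.5]
dx -29.53 dy -9.48 dz 1.19 cm  roll -0.5
```

arm_command(
  moves=[
    {"claw":0.6,"dx":-2.95,"dy":-0.95,"dz":0,"roll":0},
    {"claw":0.6,"dx":-2.95,"dy":-0.95,"dz":0,"roll":0},
    {"claw":0.6,"dx":-2.95,"dy":-0.95,"dz":0,"roll":0},
    {"claw":0.6,"dx":-2.95,"dy":-0.95,"dz":0,"roll":0},
    {"claw":0.6,"dx":-2.95,"dy":-0.95,"dz":0,"roll":0},
    {"claw":0.6,"dx":-2.95,"dy":-0.95,"dz":0,"roll":0},
    {"claw":0.6,"dx":-2.95,"dy":-0.95,"dz":0,"roll":0},
    {"claw":0.6,"dx":-2.95,"dy":-0.95,"dz":0,"roll":0},
    {"claw":0.6,"dx":-2.95,"dy":-0.95,"dz":0,"roll":0},
    {"claw":0.6,"dx":-2.95,"dy":-0.95,"dz":0,"roll":0},
    {"claw":0.6,"dx":0,"dy":0,"dz":0,"roll":0},
    {"claw":0.6,"dx":0,"dy":0,"dz":0,"roll":0},
  ],
)

```text
time: 6.88
ee_pos: [407.2, 132.6, 118.6]
ee_rot: [3.14, -0.0, 1.565]
force: [-0.1, 0.6, -0.1]
finger_gap: 56.1
```

```bash
python3 go.py 407.5 135.3 31 90; python3 -c "
from fit import *
c=cap('top','t3');print(np.round(part(c,'corner',502.5,428.5,6),2))
a=c['pixels'][140:290,220:420,::-1];cv2.imwrite('pics/t3c.png',cv2.resize(a,None,fx=4,fy=4,interpolation=cv2.INTER_CUBIC))"
```

```text
t6.9 pos [407.2 132.6 118.6] rot [179.9  -0.   89.6] j1,j6 [0.19 0.2 ] gap 56.1 F [-0.1  0.6 -0.1]
dx 0.27 dy 0.03 dz 8.76 cm  roll -0.4
[  0.63 503.   428.23  13.16]
```

View pics/t3c.png

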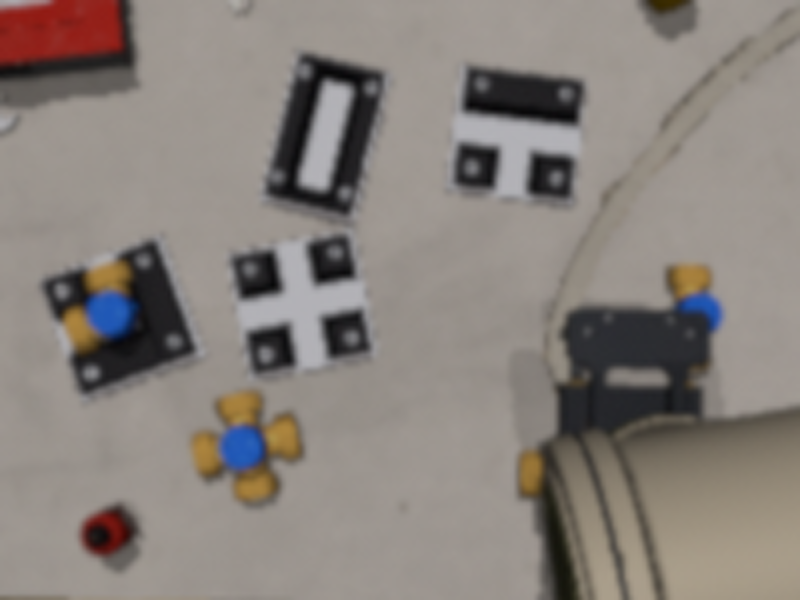

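The corner sits in the L nest, cap at (108,313). I'll check its height below. Next is the tee.

arm_command(
  moves=[
    {"claw":0.6,"dx":0.27,"dy":0.03,"dz":1.8,"roll":0},
    {"claw":0.6,"dx":0,"dy":0,"dz":1.8,"roll":0},
    {"claw":0.6,"dx":0,"dy":0,"dz":1.8,"roll":0},
    {"claw":0.6,"dx":0,"dy":0,"dz":1.8,"roll":0},
    {"claw":0.6,"dx":0,"dy":0,"dz":1.6,"roll":0},
    {"claw":0.6,"dx":0,"dy":0,"dz":0,"roll":0},
    {"claw":0,"dx":0,"dy":0,"dz":0,"roll":0},
    {"claw":0,"dx":0,"dy":0,"dz":0,"roll":0},
    {"claw":0,"dx":0,"dy":0,"dz":0,"roll":0},
    {"claw":0,"dx":0,"dy":0,"dz":0,"roll":0},
    {"claw":0,"dx":0,"dy":0,"dz":0,"roll":0},
    {"claw":0,"dx":0,"dy":0,"dz":0,"roll":0},
  ],
)

```text
time: 7.93
ee_pos: [407.9, 136.5, 30.5]
ee_rot: [3.14, -0.0, 1.567]
force: [-0.8, 1.0, 4.8]
finger_gap: 27.6
```

```bash
python3 go.py 629 172.5 115 84; python3 -c "
from fit import *
c=load('t3');P=cloud(c);h=cv2.cvtColor(c['pixels'],cv2.COLOR_RGB2HSV)
m=(h[...,0]>100)&(h[...,0]<125)&(h[...,1]>120)
for n,(u,v) in dict(corner=(247,218),cross=(280,251)).items():
    k=np.zeros_like(m);k[v-9:v+9,u-9:u+9]=1;k&=m
    print(n,np.percentile(P[k],50,axis=0).round(1))
b=(h[...,0]>10)&(h[...,0]<28)&(h[...,1]>110)
k=np.zeros_like(m);k[203:232,230:262]=1;k&=b; Q=P[k]; A=Q[:,1]>Q[:,1].mean()
C=at_z(c,[[247,218.3]],58)[0]
for q in(Q[(Q[:,1]-C[1])>12],Q[(Q[:,0]-C[0])>12]): print(q.mean(0).round(1),q[:,2].max().round(1),len(q))
k[:]=0
im=c['pixels'];print(C)
"
```

```text
t7.9 pos [407.9 136.5  30.5] rot [179.9  -0.   89.8] j1,j6 [0.2  0.21] gap 27.6 F [-0.8  1.   4.8]
dx 3.68 dy 22.10 dz -8.45 cm  roll 5.8
corner [502.5 424.4  58.1]
cross [421.1 342.8  53.1]
[501.2 449.5  25.7] 35.8 88
[527.2 433.7  25.7] 35.8 73
[501.86684377 426.32238938  58.        ]
```

arm_command(
  moves=[
    {"claw":0,"dx":0,"dy":0,"dz":-2,"roll":0},
    {"claw":0,"dx":0,"dy":0,"dz":-3,"roll":0},
    {"claw":0,"dx":0,"dy":0,"dz":-3,"roll":0},
    {"claw":0,"dx":0.46,"dy":2.76,"dz":0,"roll":0},
    {"claw":0,"dx":0.46,"dy":2.76,"dz":0,"roll":0},
    {"claw":0,"dx":0.46,"dy":2.76,"dz":0,"roll":0},
    {"claw":0,"dx":0.46,"dy":2.76,"dz":0,"roll":0},
    {"claw":0,"dx":0.46,"dy":2.76,"dz":0,"roll":0},
    {"claw":0,"dx":0.46,"dy":2.76,"dz":0,"roll":0},
    {"claw":0,"dx":0.46,"dy":2.76,"dz":0,"roll":0},
    {"claw":0,"dx":0.46,"dy":2.76,"dz":0,"roll":6},
    {"claw":0,"dx":0,"dy":0,"dz":0,"roll":0},
  ],
)

```text
time: 8.93
ee_pos: [631.1, 172.2, 107.7]
ee_rot: [-3.141, 0.0, 1.456]
force: [0.6, 0.3, -3.4]
finger_gap: 27.6
```

arm_command(
  moves=[
    {"claw":0,"dx":0,"dy":0,"dz":0,"roll":0},
    {"claw":0,"dx":0,"dy":0,"dz":0,"roll":0},
  ],
)

```text
time: 9.1
ee_pos: [627.1, 172.0, 108.7]
ee_rot: [-3.14, 0.001, 1.464]
force: [-0.4, 0.2, -2.4]
finger_gap: 27.6
```

```bash
python3 go.py 629 172.5 40 84; python3 -c "
from fit import *
c=cap('side','s4');p=telemetry.get_obs()['ee_pos'];print(np.round(part(c,'tee',p[0],p[1],p[2]-31),1))
cv2.imwrite('pics/s4c.png',cv2.resize(c['pixels'][130:330,250:450,::-1],None,fx=3,fy=3,interpolation=cv2.INTER_CUBIC))"
```

```text
t9.1 pos [627.1 172.  108.7] rot [-179.9    0.    83.9] j1,j6 [0.19 0.3 ] gap 27.6 F [-0.4  0.2 -2.4]
dx 0.07 dy 0.18 dz 6.87 cm  roll -0.1
[ 5.000e-01  6.082e+02  1.893e+02 -9.750e+01]
```

View pics/s4c.png

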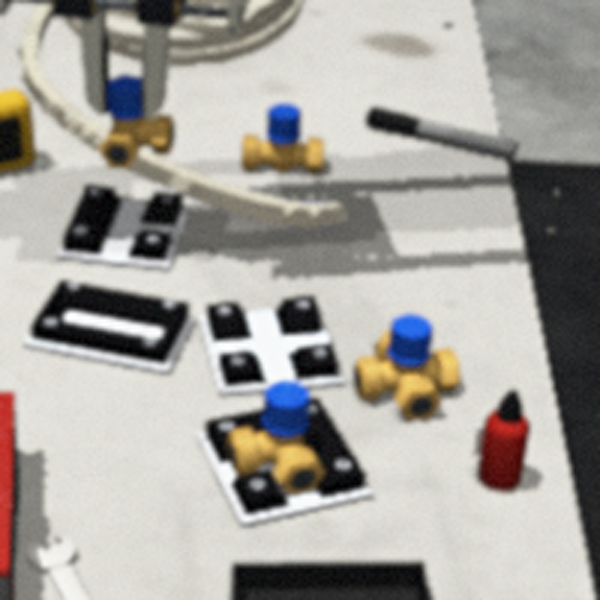

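The tee, hub near (128,130), is above its nest with the stem to the right, and the corner lies level in the L nest. I'll check the tee's yaw from its bore at (118,152).

```bash
cat > bore.py <<'E'
import sys
from fit import *
f,u,v,z,x,y=sys.argv[1],*map(float,sys.argv[2:]); s=load(f)
for du in(-.4,0,.4):
    b=at_z(s,[[u+du,v]],z)[0]; d=b[:2]-[x,y]; print(b.round(1),np.hypot(*d).round(1),np.degrees(np.arctan2(d[1],d[0])).round(1))
E
python3 bore.py s4 289 180.3 91 627.1 172
```

```text
[630.7 200.9  91. ] 29.1 83.0
[629.8 200.8  91. ] 28.9 84.7
[628.9 200.7  91. ] 28.8 86.4
```

Yaw is about 85°, matching the nest. I'll lower it.

arm_command(
  moves=[
    {"claw":0,"dx":0.05,"dy":0.18,"dz":1.5,"roll":0},
    {"claw":0,"dx":0,"dy":0,"dz":1.5,"roll":0},
    {"claw":0,"dx":0,"dy":0,"dz":1.4,"roll":0},
    {"claw":0,"dx":0,"dy":0,"dz":0.6,"roll":0},
    {"claw":0,"dx":0,"dy":0,"dz":0.6,"roll":0},
    {"claw":0,"dx":0,"dy":0,"dz":0.6,"roll":0},
    {"claw":0,"dx":0,"dy":0,"dz":0.5,"roll":0},
    {"claw":0,"dx":0,"dy":0,"dz":0.3,"roll":0},
    {"claw":0,"dx":0,"dy":0,"dz":0,"roll":0},
    {"claw":0,"dx":0,"dy":0,"dz":0,"roll":0},
  ],
)

```text
time: 9.98
ee_pos: [630.1, 172.6, 39.8]
ee_rot: [3.141, -0.0, 1.463]
force: [-0.3, -0.5, -2.9]
finger_gap: 27.0
```

```bash
python3 go.py 629 172.5 37 84
```

```text
t10.0 pos [630.1 172.6  39.8] rot [180.   -0.   83.8] j1,j6 [0.19 0.3 ] gap 27.0 F [-0.3 -0.5 -2.9]
dx -0.02 dy -0.11 dz 0.28 cm  roll -0.2
```

arm_command(
  moves=[
    {"claw":0,"dx":0,"dy":-0.1,"dz":0.25,"roll":0},
    {"claw":0,"dx":0,"dy":0,"dz":0,"roll":0},
    {"claw":0.6,"dx":0,"dy":0,"dz":0,"roll":0},
    {"claw":0.6,"dx":0,"dy":0,"dz":0,"roll":0},
    {"claw":0.6,"dx":0,"dy":0,"dz":0,"roll":0},
    {"claw":0.6,"dx":0,"dy":0,"dz":-0.8,"roll":0},
    {"claw":0.6,"dx":0,"dy":0,"dz":-2,"roll":0},
    {"claw":0.6,"dx":0,"dy":0,"dz":-2.5,"roll":0},
    {"claw":0.6,"dx":0,"dy":0,"dz":-3,"roll":0},
    {"claw":0.6,"dx":0,"dy":0,"dz":0,"roll":-6},
    {"claw":0.6,"dx":0,"dy":0,"dz":0,"roll":0},
  ],
)

```text
time: 10.9
ee_pos: [631.2, 173.1, 124.3]
ee_rot: [3.135, -0.001, 1.572]
force: [0.4, -0.2, -0.5]
finger_gap: 55.6
```

```bash
python3 go.py 422 342.8 115 90
```

```text
t10.9 pos [631.2 173.1 124.3] rot [ 1.796e+02 -1.000e-01  9.010e+01] j1,j6 [0.19 0.19] gap 55.6 F [ 0.4 -0.2 -0.5]
dx 17.00 dy -20.90 dz 0.93 cm  roll 0.1
```

arm_command(
  moves=[
    {"claw":0.6,"dx":1.7,"dy":-2.09,"dz":0,"roll":0},
    {"claw":0.6,"dx":1.7,"dy":-2.09,"dz":0,"roll":0},
    {"claw":0.6,"dx":1.7,"dy":-2.09,"dz":0,"roll":0},
    {"claw":0.6,"dx":1.7,"dy":-2.09,"dz":0,"roll":0},
    {"claw":0.6,"dx":1.7,"dy":-2.09,"dz":0,"roll":0},
    {"claw":0.6,"dx":1.7,"dy":-2.09,"dz":0,"roll":0},
    {"claw":0.6,"dx":1.7,"dy":-2.09,"dz":0,"roll":0},
    {"claw":0.6,"dx":1.7,"dy":-2.09,"dz":0,"roll":0},
    {"claw":0.6,"dx":1.7,"dy":-2.09,"dz":0,"roll":0},
    {"claw":0.6,"dx":1.7,"dy":-2.09,"dz":0,"roll":0},
    {"claw":0.6,"dx":0,"dy":0,"dz":0,"roll":0},
    {"claw":0.6,"dx":0,"dy":0,"dz":0,"roll":0},
  ],
)

```text
time: 11.9
ee_pos: [419.1, 343.8, 119.4]
ee_rot: [-3.14, 0.001, 1.567]
force: [-0.6, -0.3, -0.4]
finger_gap: 56.0
```

```bash
python3 go.py 422 342.8 31 90
```

```text
t11.9 pos [419.1 343.8 119.4] rot [-179.9    0.    89.8] j1,j6 [0.59 0.6 ] gap 56.0 F [-0.6 -0.3 -0.4]
dx -0.10 dy 0.29 dz 8.84 cm  roll -0.2
```

arm_command(
  moves=[
    {"claw":0.6,"dx":-0.05,"dy":0.25,"dz":1.8,"roll":0},
    {"claw":0.6,"dx":0,"dy":0,"dz":1.8,"roll":0},
    {"claw":0.6,"dx":0,"dy":0,"dz":1.8,"roll":0},
    {"claw":0.6,"dx":0,"dy":0,"dz":1.8,"roll":0},
    {"claw":0.6,"dx":0,"dy":0,"dz":1.6,"roll":0},
    {"claw":0.6,"dx":0,"dy":0,"dz":0,"roll":0},
    {"claw":0,"dx":0,"dy":0,"dz":0,"roll":0},
    {"claw":0,"dx":0,"dy":0,"dz":0,"roll":0},
    {"claw":0,"dx":0,"dy":0,"dz":0,"roll":0},
    {"claw":0,"dx":0,"dy":0,"dz":0,"roll":0},
    {"claw":0,"dx":0,"dy":0,"dz":0,"roll":0},
    {"claw":0,"dx":0,"dy":0,"dz":0,"roll":0},
  ],
)

```text
time: 12.9
ee_pos: [423.7, 343.3, 33.3]
ee_rot: [3.14, -0.001, 1.567]
force: [-0.1, -0.7, 4.6]
finger_gap: 27.6
```

```bash
python3 go.py 513.8 311.8 115 89
```

```text
t12.9 pos [423.7 343.3  33.3] rot [ 1.799e+02 -1.000e-01  8.980e+01] j1,j6 [0.59 0.59] gap 27.6 F [-0.1 -0.7  4.6]
dx -3.12 dy 9.02 dz -8.17 cm  roll 0.8
```

arm_command(
  moves=[
    {"claw":0,"dx":0,"dy":0,"dz":-2,"roll":0},
    {"claw":0,"dx":0,"dy":0,"dz":-3,"roll":0},
    {"claw":0,"dx":0,"dy":0,"dz":-3,"roll":0},
    {"claw":0,"dx":-0.8,"dy":2.2,"dz":0,"roll":0},
    {"claw":0,"dx":-0.8,"dy":2.3,"dz":0,"roll":0},
    {"claw":0,"dx":-0.8,"dy":2.3,"dz":0,"roll":0},
    {"claw":0,"dx":-0.7,"dy":2.2,"dz":0,"roll":0.8},
    {"claw":0,"dx":0,"dy":0,"dz":0,"roll":0},
    {"claw":0,"dx":0,"dy":0,"dz":0,"roll":0},
    {"claw":0,"dx":0,"dy":0,"dz":0,"roll":0},
  ],
)

```text
time: 13.73
ee_pos: [512.2, 311.5, 111.6]
ee_rot: [-3.14, 0.0, 1.553]
force: [-0.2, 0.4, -2.5]
finger_gap: 27.4
```

```bash
python3 go.py 513.8 311.8 41 89; python3 -c "
from fit import *
c=cap('side','s5');p=telemetry.get_obs()['ee_pos'];print(np.round(part(c,'cross',p[0],p[1],p[2]-32),1))
cv2.imwrite('pics/s5c.png',cv2.resize(c['pixels'][150:310,250:450,::-1],None,fx=4,fy=4,interpolation=cv2.INTER_CUBIC)[:600])"
```

```text
t13.7 pos [512.2 311.5 111.6] rot [-179.9    0.    89. ] j1,j6 [0.46 0.48] gap 27.4 F [-0.2  0.4 -2.5]
dx 0.03 dy 0.16 dz 7.06 cm  roll -0.0
[ 5.000e-01  5.117e+02  3.124e+02 -7.660e+01]
```

View pics/s5c.png

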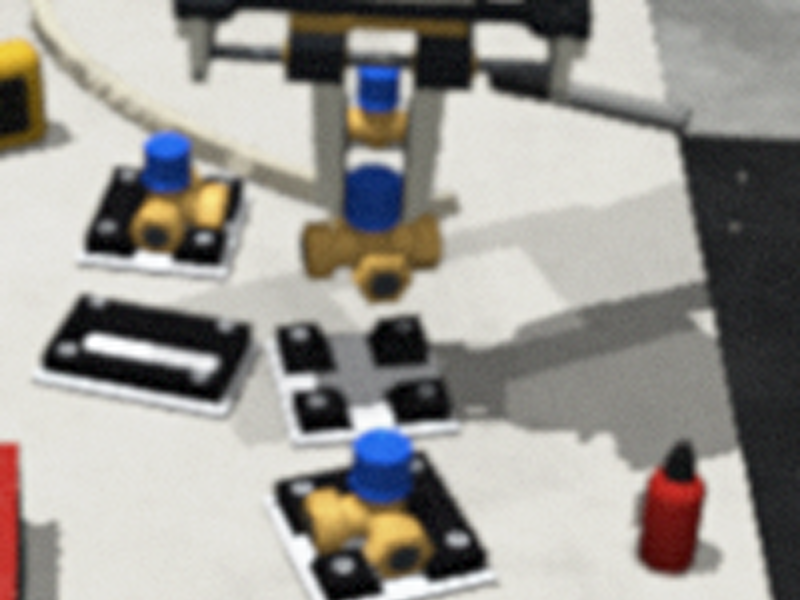

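The tee is seated, hub near (165,205). The cross hangs over its nest at a yaw of 13.4° against 13.5°. I'll lower and release it.

arm_command(
  moves=[
    {"claw":0,"dx":0.03,"dy":0.15,"dz":1.5,"roll":0},
    {"claw":0,"dx":0,"dy":0,"dz":1.5,"roll":0},
    {"claw":0,"dx":0,"dy":0,"dz":1.5,"roll":0},
    {"claw":0,"dx":0,"dy":0,"dz":0.7,"roll":0},
    {"claw":0,"dx":0,"dy":0,"dz":0.6,"roll":0},
    {"claw":0,"dx":0,"dy":0,"dz":0.6,"roll":0},
    {"claw":0,"dx":0,"dy":0,"dz":0.5,"roll":0},
    {"claw":0,"dx":0,"dy":0,"dz":0.2,"roll":0},
    {"claw":0,"dx":0,"dy":0,"dz":0,"roll":0},
    {"claw":0,"dx":0,"dy":0,"dz":0,"roll":0},
  ],
)

```text
time: 14.62
ee_pos: [514.7, 312.0, 41.6]
ee_rot: [3.141, -0.0, 1.553]
force: [0.6, 0.1, -2.9]
finger_gap: 27.5
```

```bash
python3 go.py 513.8 311.8 39.5 89
```

```text
t14.6 pos [514.7 312.   41.6] rot [180.  -0.  89.] j1,j6 [0.46 0.48] gap 27.5 F [ 0.6  0.1 -2.9]
dx -0.02 dy -0.09 dz 0.21 cm  roll -0.0
```

arm_command(
  moves=[
    {"claw":0,"dx":0,"dy":-0.1,"dz":0.2,"roll":0},
    {"claw":0,"dx":0,"dy":0,"dz":0,"roll":0},
    {"claw":0.6,"dx":0,"dy":0,"dz":0,"roll":0},
    {"claw":0.6,"dx":0,"dy":0,"dz":0,"roll":0},
    {"claw":0.6,"dx":0,"dy":0,"dz":0,"roll":0},
    {"claw":0.6,"dx":0,"dy":0,"dz":-0.8,"roll":0},
    {"claw":0.6,"dx":0,"dy":0,"dz":-2,"roll":0},
    {"claw":0.6,"dx":0,"dy":0,"dz":-2.5,"roll":0},
    {"claw":0.6,"dx":0,"dy":0,"dz":-3,"roll":0},
    {"claw":0.6,"dx":0,"dy":0,"dz":0,"roll":-1},
    {"claw":0.6,"dx":0,"dy":0,"dz":0,"roll":0},
  ],
)

```text
time: 15.53
ee_pos: [515.5, 312.9, 125.8]
ee_rot: [3.136, -0.003, 1.572]
force: [0.4, -0.5, -0.3]
finger_gap: 55.9
```

```bash
python3 go.py 510.4 60.8 115 90
```

```text
t15.5 pos [515.5 312.9 125.8] rot [179.7  -0.2  90. ] j1,j6 [0.46 0.46] gap 55.9 F [ 0.4 -0.5 -0.3]
dx -25.21 dy -0.53 dz 1.08 cm  roll 0.0
```

arm_command(
  moves=[
    {"claw":0.6,"dx":-2.5,"dy":-0.04,"dz":0,"roll":0},
    {"claw":0.6,"dx":-2.5,"dy":-0.04,"dz":0,"roll":0},
    {"claw":0.6,"dx":-2.5,"dy":-0.04,"dz":0,"roll":0},
    {"claw":0.6,"dx":-2.5,"dy":-0.04,"dz":0,"roll":0},
    {"claw":0.6,"dx":-2.5,"dy":-0.04,"dz":0,"roll":0},
    {"claw":0.6,"dx":-2.5,"dy":-0.04,"dz":0,"roll":0},
    {"claw":0.6,"dx":-2.5,"dy":-0.04,"dz":0,"roll":0},
    {"claw":0.6,"dx":-2.5,"dy":-0.04,"dz":0,"roll":0},
    {"claw":0.6,"dx":-2.5,"dy":-0.04,"dz":0,"roll":0},
    {"claw":0.6,"dx":-2.5,"dy":-0.04,"dz":0,"roll":0},
    {"claw":0.6,"dx":0,"dy":0,"dz":0,"roll":0},
    {"claw":0.6,"dx":0,"dy":0,"dz":0,"roll":0},
  ],
)

```text
time: 16.53
ee_pos: [508.8, 60.9, 121.4]
ee_rot: [-3.14, -0.0, 1.568]
force: [0.8, 0.6, 0.4]
finger_gap: 55.8
```

```bash
python3 go.py 510.4 60.8 31 90
```

```text
t16.5 pos [508.8  60.9 121.4] rot [-179.9   -0.    89.8] j1,j6 [0.02 0.02] gap 55.8 F [0.8 0.6 0.4]
dx -0.01 dy 0.16 dz 9.04 cm  roll -0.2
```

arm_command(
  moves=[
    {"claw":0.6,"dx":0,"dy":0.1,"dz":1.9,"roll":0},
    {"claw":0.6,"dx":0,"dy":0,"dz":1.9,"roll":0},
    {"claw":0.6,"dx":0,"dy":0,"dz":1.9,"roll":0},
    {"claw":0.6,"dx":0,"dy":0,"dz":1.8,"roll":0},
    {"claw":0.6,"dx":0,"dy":0,"dz":1.5,"roll":0},
    {"claw":0.6,"dx":0,"dy":0,"dz":0,"roll":0},
    {"claw":0,"dx":0,"dy":0,"dz":0,"roll":0},
    {"claw":0,"dx":0,"dy":0,"dz":0,"roll":0},
    {"claw":0,"dx":0,"dy":0,"dz":0,"roll":0},
    {"claw":0,"dx":0,"dy":0,"dz":0,"roll":0},
    {"claw":0,"dx":0,"dy":0,"dz":0,"roll":0},
    {"claw":0,"dx":0,"dy":0,"dz":0,"roll":0},
  ],
)

```text
time: 17.53
ee_pos: [511.2, 62.0, 33.2]
ee_rot: [3.14, -0.0, 1.571]
force: [0.2, 0.8, 4.3]
finger_gap: 26.8
```

```bash
python3 go.py 625 298.2 115 78
```

```text
t17.5 pos [511.2  62.   33.2] rot [179.9  -0.   90. ] j1,j6 [0.02 0.02] gap 26.8 F [0.2 0.8 4.3]
dx 23.62 dy 11.37 dz -8.18 cm  roll 12.0
```

arm_command(
  moves=[
    {"claw":0,"dx":0,"dy":0,"dz":-2,"roll":0},
    {"claw":0,"dx":0,"dy":0,"dz":-3.5,"roll":0},
    {"claw":0,"dx":0,"dy":0,"dz":-3.5,"roll":0},
    {"claw":0,"dx":2.95,"dy":1.4,"dz":0,"roll":0},
    {"claw":0,"dx":2.95,"dy":1.4,"dz":0,"roll":0},
    {"claw":0,"dx":2.95,"dy":1.4,"dz":0,"roll":0},
    {"claw":0,"dx":2.95,"dy":1.4,"dz":0,"roll":0},
    {"claw":0,"dx":2.95,"dy":1.4,"dz":0,"roll":0},
    {"claw":0,"dx":2.95,"dy":1.4,"dz":0,"roll":0},
    {"claw":0,"dx":2.95,"dy":1.4,"dz":0,"roll":0},
    {"claw":0,"dx":2.95,"dy":1.4,"dz":0,"roll":6},
    {"claw":0,"dx":0,"dy":0,"dz":0,"roll":6},
  ],
)

```text
time: 18.53
ee_pos: [622.8, 302.9, 120.5]
ee_rot: [-3.14, -0.001, 1.36]
force: [0.8, 1.1, -2.1]
finger_gap: 27.4
```

arm_command(
  moves=[
    {"claw":0,"dx":0,"dy":0,"dz":0,"roll":0},
    {"claw":0,"dx":0,"dy":0,"dz":0,"roll":0},
    {"claw":0,"dx":0,"dy":0,"dz":0,"roll":0},
  ],
)

```text
time: 18.78
ee_pos: [622.2, 297.0, 122.0]
ee_rot: [-3.141, 0.001, 1.364]
force: [-0.2, -0.4, -1.3]
finger_gap: 27.4
```

```bash
python3 go.py 625 298.2 41 78; python3 -c "
from fit import *
c=cap('side','s6');p=telemetry.get_obs()['ee_pos'];print(np.round(part(c,'straight',p[0],p[1],p[2]-32),1))
cv2.imwrite('pics/s6c.png',cv2.resize(c['pixels'][150:300,220:420,::-1],None,fx=4,fy=4,interpolation=cv2.INTER_CUBIC))"
```

```text
t18.8 pos [622.2 297.  122. ] rot [-180.     0.    78.2] j1,j6 [0.37 0.58] gap 27.4 F [-0.2 -0.4 -1.3]
dx 0.18 dy 0.25 dz 8.10 cm  roll 0.2
[  0.7 623.3 304.1 -30.3]
```

View pics/s6c.png

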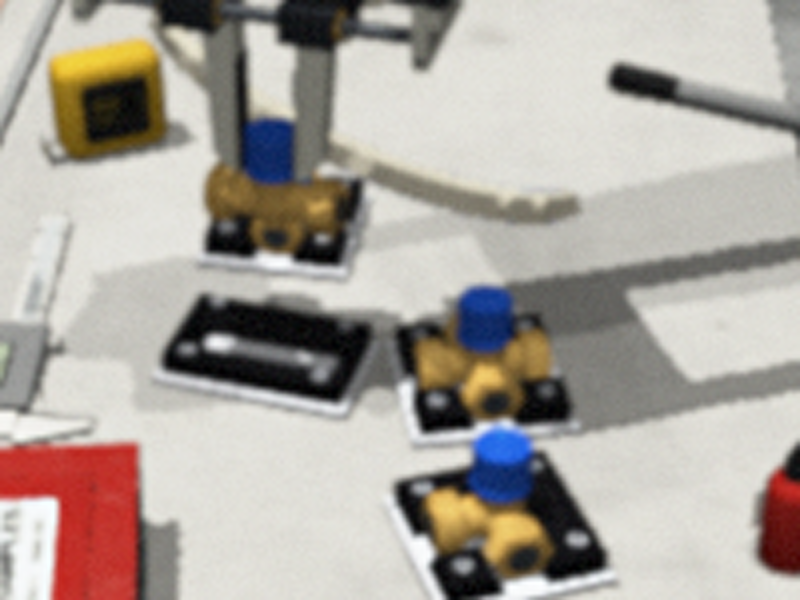

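The straight's axis, crop (222,190)–(340,203), tilts slightly less than the trough, (205,343)–(325,370). I'll turn it 2° more while lowering.

arm_command(
  moves=[
    {"claw":0,"dx":0.15,"dy":0.25,"dz":1.5,"roll":2},
    {"claw":0,"dx":0,"dy":0,"dz":1.8,"roll":0},
    {"claw":0,"dx":0,"dy":0,"dz":1.8,"roll":0},
    {"claw":0,"dx":0,"dy":0,"dz":1,"roll":0},
    {"claw":0,"dx":0,"dy":0,"dz":0.4,"roll":0},
    {"claw":0,"dx":0,"dy":0,"dz":0,"roll":0},
    {"claw":0,"dx":0,"dy":0,"dz":0,"roll":0},
  ],
)

```text
time: 19.42
ee_pos: [625.6, 298.7, 58.1]
ee_rot: [3.141, -0.0, 1.327]
force: [0.5, -0.1, -1.3]
finger_gap: 27.3
```

```bash
python3 go.py 625 298.2 41 77; python3 -c "
from fit import *
c=cap('side','s7');p=telemetry.get_obs()['ee_pos'];print(np.round(part(c,'straight',p[0],p[1],p[2]-33),1))
cv2.imwrite('pics/s7c.png',cv2.resize(c['pixels'][180:270,250:350,::-1],None,fx=6,fy=6,interpolation=cv2.INTER_CUBIC))"
```

```text
t19.4 pos [625.6 298.7  58.1] rot [180.  -0.  76.] j1,j6 [0.37 0.62] gap 27.3 F [ 0.5 -0.1 -1.3]
dx -0.06 dy -0.05 dz 1.71 cm  roll -1.0
[  0.8 625.5 306.8 160.1]
```

View pics/s7c.png

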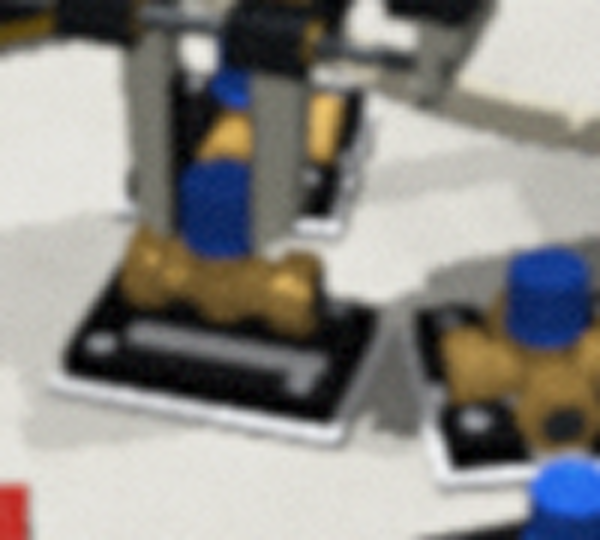

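The straight is now parallel to the trough and centred over it. I'll lower the rest and release.

arm_command(
  moves=[
    {"claw":0,"dx":-0.05,"dy":-0.05,"dz":0.5,"roll":0},
    {"claw":0,"dx":0,"dy":0,"dz":0.5,"roll":0},
    {"claw":0,"dx":0,"dy":0,"dz":0.5,"roll":0},
    {"claw":0,"dx":0,"dy":0,"dz":0.35,"roll":0},
    {"claw":0,"dx":0,"dy":0,"dz":0,"roll":0},
    {"claw":0,"dx":0,"dy":0,"dz":0,"roll":0},
  ],
)

```text
time: 19.97
ee_pos: [625.3, 299.6, 39.4]
ee_rot: [3.14, -0.002, 1.327]
force: [1.5, 4.5, 1.5]
finger_gap: 27.1
```

```bash
python3 go.py 625 298.2 39 76
```

```text
t20.0 pos [625.3 299.6  39.4] rot [ 1.799e+02 -1.000e-01  7.600e+01] j1,j6 [0.37 0.62] gap 27.1 F [1.5 4.5 1.5]
dx -0.14 dy 0.01 dz 0.04 cm  roll 0.0
```

Light flank contact at seating height. I'll release and rise clear.

arm_command(
  moves=[
    {"claw":0.6,"dx":0,"dy":0,"dz":0,"roll":0},
    {"claw":0.6,"dx":0,"dy":0,"dz":0,"roll":0},
    {"claw":0.6,"dx":0,"dy":0,"dz":0,"roll":0},
    {"claw":0.6,"dx":0,"dy":0,"dz":0,"roll":0},
    {"claw":0.6,"dx":0,"dy":0,"dz":-0.8,"roll":0},
    {"claw":0.6,"dx":0,"dy":0,"dz":-2,"roll":0},
    {"claw":0.6,"dx":0,"dy":0,"dz":-3,"roll":0},
    {"claw":0.6,"dx":0,"dy":0,"dz":-3,"roll":0},
    {"claw":0.6,"dx":0,"dy":0,"dz":-3,"roll":0},
    {"claw":0.6,"dx":0,"dy":0,"dz":-2,"roll":0},
    {"claw":0.6,"dx":0,"dy":0,"dz":0,"roll":0},
  ],
)

```text
time: 20.88
ee_pos: [627.6, 299.5, 184.4]
ee_rot: [3.133, -0.006, 1.326]
force: [1.2, 0.6, 1.4]
finger_gap: 55.5
```

```bash
python3 go.py 450 20 170 76
```

```text
t20.9 pos [627.6 299.5 184.4] rot [179.5  -0.3  76. ] j1,j6 [0.37 0.62] gap 55.5 F [1.2 0.6 1.4]
dx -31.41 dy -10.46 dz 1.44 cm  roll -0.0
```

arm_command(
  moves=[
    {"claw":0.6,"dx":-2.6,"dy":-0.9,"dz":0,"roll":0},
    {"claw":0.6,"dx":-2.6,"dy":-0.9,"dz":0,"roll":0},
    {"claw":0.6,"dx":-2.6,"dy":-0.9,"dz":0,"roll":0},
    {"claw":0.6,"dx":-2.6,"dy":-0.9,"dz":0,"roll":0},
    {"claw":0.6,"dx":-2.6,"dy":-0.9,"dz":0,"roll":0},
    {"claw":0.6,"dx":-2.6,"dy":-0.9,"dz":0,"roll":0},
    {"claw":0.6,"dx":-2.6,"dy":-0.9,"dz":0,"roll":0},
    {"claw":0.6,"dx":-2.6,"dy":-0.9,"dz":0,"roll":0},
    {"claw":0.6,"dx":-2.6,"dy":-0.9,"dz":0,"roll":0},
    {"claw":0.6,"dx":-2.6,"dy":-0.9,"dz":0,"roll":0},
    {"claw":0.6,"dx":-2.6,"dy":-0.9,"dz":0,"roll":0},
    {"claw":0.6,"dx":0,"dy":0,"dz":0,"roll":0},
  ],
)

```text
time: 21.88
ee_pos: [456.9, 41.9, 175.9]
ee_rot: [-3.14, 0.002, 1.324]
force: [0.4, 0.8, -0.2]
finger_gap: 55.4
```

```bash
python3 -c "
from fit import *
t=cap('top','t9');s=cap('side','s9');P=cloud(t);h=cv2.cvtColor(t['pixels'],cv2.COLOR_RGB2HSV)
m=((h[...,0]>100)&(h[...,0]<125)&(h[...,1]>120)).astype(np.uint8); m[:140]=0;m[290:]=0;m[:,:225]=0;m[:,420:]=0
n,l,st,ce=cv2.connectedComponentsWithStats(m)
for i in range(1,n):
    if st[i,4]>30: print(at_z(t,[ce[i]],60)[0].round(1),np.percentile(P[l==i][:,2],[50,75]).round(1))
for n,x,y in(('corner',502.5,428.5),('tee',629,172.5),('cross',513.8,311.8),('straight',625,298.2)):
    print(n,np.round(part(t,n,x,y,6),2))
a=cv2.resize(t['pixels'][145:245,225:375,::-1],None,fx=4,fy=4,interpolation=cv2.INTER_CUBIC)
b=cv2.resize(s['pixels'][180:320,250:400,::-1],None,fx=4,fy=4,interpolation=cv2.INTER_CUBIC)
cv2.imwrite('pics/t9c.png',a);cv2.imwrite('pics/s9c.png',b)"
```

```text
[622.9 297.5  60. ] [58.8 60.3]
[629.3 171.9  60. ] [59.  60.1]
[512.6 312.3  60. ] [59.6 60.6]
[502.  423.6  60. ] [58.2 59.7]
corner [  0.63 502.65 428.2   16.24]
tee [  0.78 629.39 169.86  87.5 ]
cross [  0.72 513.86 313.03  14.21]
straight [  0.78 627.56 294.15 -13.92]
```

View pics/t9c.png

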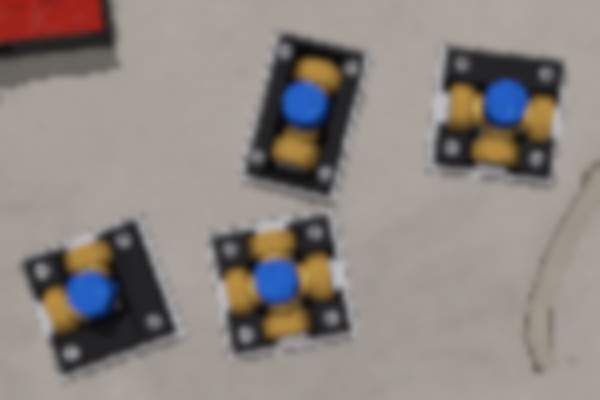

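View pics/s9c.png

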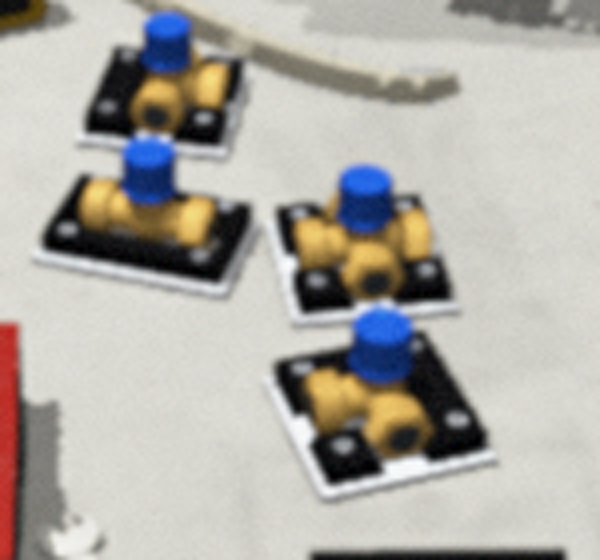

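All four look seated: cap tops are about 60 mm up against 54 mm on the bench. The fitted corner yaw (16°) and the straight's centre differ a little from the nests, so I'll check that the arm tops are level (expected 32 mm).

```bash
python3 -c "
from fit import *
N=dict(corner=(502.5,428.5,21.8),tee=(629,172.5,85),cross=(513.8,311.8,13.5),straight=(625,298.2,-12.4))
for f in('t9','s9'):
    c=load(f);P=cloud(c).reshape(-1,3)
    for n,(x,y,w) in N.items():
        o=[]
        for a in ARMS[n]:
            t=np.radians(w+a); d=P[:,:2]-[x,y]; u=d@[np.cos(t),np.sin(t)]; v=d@[-np.sin(t),np.cos(t)]
            k=(u>19)&(u<33)&(abs(v)<14)&(P[:,2]<42); k2=k&(P[:,2]>28)
            o.append((a,np.percentile(P[k][:,2],[75,90]).round(1).tolist(),int(k2.sum()),'u%.1f v%.1f'%(np.median(u[k2]),np.median(v[k2]))))
        d=np.hypot(*(P[:,:2]-[x,y]).T); k=(d<18)&(P[:,2]>56); q=P[k]
        A=np.linalg.lstsq(np.c_[q[:,:2]-q[:,:2].mean(0),np.ones(len(q))],q[:,2],rcond=None)[0]
        print(f,n,o,'captop',q.mean(0).round(1),len(q),'slope',A[:2].round(3))
# baseline on the bench
c=load('top0');P=cloud(c).reshape(-1,3)
for x,y in((402.5,226),(510.4,61)):
    d=np.hypot(*(P[:,:2]-[x,y]).T);q=P[(d<18)&(P[:,2]>50)];A=np.linalg.lstsq(np.c_[q[:,:2]-q[:,:2].mean(0),np.ones(len(q))],q[:,2],rcond=None)[0];print('base',q.mean(0).round(1),A[:2].round(3))
"
```

```text
t9 corner [(0, [32.4, 33.5], 39, 'u26.4 v-2.4'), (90, [31.5, 32.2], 39, 'u26.1 v-0.9')] captop [503.8 427.5  59.2] 95 slope [-0.029  0.004]
t9 tee [(0, [32.2, 33.4], 41, 'u26.3 v-1.0'), (180, [32.1, 33.0], 39, 'u26.8 v-0.2'), (90, [31.9, 33.0], 39, 'u26.2 v-1.2')] captop [629.1 171.8  59.5] 88 slope [ 0.019 -0.02 ]
t9 cross [(0, [32.1, 32.9], 35, 'u27.0 v0.4'), (90, [31.8, 33.0], 37, 'u27.0 v-1.6'), (180, [31.4, 32.6], 36, 'u26.1 v-1.7'), (270, [31.3, 32.7], 40, 'u25.5 v0.4')] captop [514.5 313.   59.7] 90 slope [0.016 0.019]
t9 straight [(0, [31.5, 33.0], 39, 'u26.6 v-0.9'), (180, [31.7, 33.9], 40, 'u25.3 v-0.9')] captop [625.3 298.2  59.9] 90 slope [0.029 0.008]
s9 corner [(0, [31.9, 33.0], 64, 'u26.4 v3.4'), (90, [31.5, 33.0], 58, 'u28.0 v-1.3')] captop [501.9 431.1  60.4] 134 slope [ 0.01 -0.06]
s9 tee [(0, [30.6, 33.0], 31, 'u27.2 v0.8'), (180, [29.7, 31.5], 3, 'u27.1 v-11.3'), (90, [32.3, 33.4], 31, 'u27.0 v-4.9')] captop [627.3 175.3  60.2] 79 slope [ 0.017 -0.106]
s9 cross [(0, [32.5, 33.3], 45, 'u26.3 v4.2'), (90, [32.4, 33.4], 31, 'u29.3 v0.5'), (180, [32.6, 33.2], 46, 'u25.9 v-4.9'), (270, [28.0, 29.5], 5, 'u26.9 v7.9')] captop [511.8 316.5  60.6] 104 slope [ 0.012 -0.061]
s9 straight [(0, [32.5, 33.2], 37, 'u25.7 v2.5'), (180, [32.3, 33.5], 40, 'u27.3 v-4.7')] captop [623.2 301.2  60.2] 100 slope [ 0.02  -0.058]
base [404.1 226.5  53.8] [ 0.015 -0.009]
base [511.   60.2  53.8] [ 0.008 -0.027]
```

All arm tops sit at about 32 mm and all cap tops at about 60 mm. They are level and central on their nests to about 2 mm. I'll hand it in.

```bash
python3 -c "
from station import sign_off
print(sign_off())"
```

```text
the job is handed in; nothing more can be done
None
```

All four fittings (corner, tee, cross and straight) are in their own nests, caps up, and the job was handed in at about 22 s of the 90 s. The gripper was open and clear of everything. It never went near the caliper or the thread-lock bottle, though I didn't re-measure where they lie.

**Last checks:**
- **Height:** from above, cap tops are 59–60 mm up (60 expected when fully home) and arm tops 31–32 mm (32 expected).
- **Level and central:** from above, cap slopes are within about 0.03, the same as on the bench before the move. Cap centres lie within about 1.5 mm of the nest centres.
- **Force:** wrist readings after each move stayed below about 6 N. The only seating contact was a light flank touch of about 5 N on the straight.

**Checks that disagreed:**
- **Corner angle:** the image fit gave 16° from above, against 21.8° for its nest. While it was held, the side view gave 30° by the same fit and 23–26° from its bore.
- **Straight's centre:** the outline fit was about 5 mm off the nest centre, but the depth data put the cap within 1 mm of it.
- **Side-camera slopes:** these came out at 0.06–0.11 in the same direction on all four parts, so I took that as camera bias.

I judged seating by the heights and levels, which were consistent for all four.

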